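# Wind specimen jars into the locker

### The arm

A 6-joint arm with a two-finger parallel gripper is mounted at the origin on a cart in front of the work surface, level with it; the furniture and walls round the work are solid. World frame = base frame: x ahead of the robot, y to its left, z up, the work surface at z = 0. Lengths are in m, angles in rad, forces in N, time in s.
With the tool pointing down it reaches from about 0.35 to 0.775 m from the base axis. Payload 5.5 kg.
Tool frame: the origin (TCP) lies midway between the tips of the shut fingers; the grasp point (between the pads) lies grasp_offset behind it (grasp_offset is the distance from the TCP to the grasp point, in m); z points along the fingers, y is the line along which they close (so a half turn about z gives the same grasp; the last joint's range is limited). The gripper opens to 85 mm and grips with 20 to 120 N. Pads are 22 mm wide; open, the fingers measure 114 mm over their backs; the gripper's body (76 mm by 85 mm) begins 54 mm behind the grasp point. The pads swing forward as they close: fully open they stand 13 mm farther back than shut.
Start: joints at [-1.338, 0.313, 0.046, 1.304, 0, 1.431], TCP at [0.209, -0.536, 0.231] pointing down, gripper open.
Joint ranges: [-2.76, 2.76], [-0.86, 1.69], [-1.03, 1.26], [-2.2, 2.34], [-1.47, 1.5], [-3.14, 3.14]. Speed limits (rad/s): [2.57, 2.57, 3.14, 3.14, 3.14, 3.14].

### API

Orientations are given as a unit quaternion [w, x, y, z].
In Python, from workcell import * gives the robot as it stands.
- The arm moves only by the tool step_arm, never from a script. Its argument "deltas" is a list of rows, each a list of 7 numbers: the shift along the world's x, y, z in mm, then the turn, a rotation vector about the world's x, y, z in degrees, then the gripper's target within -1 to 1 (fully open at 1, half-way at 0, shut at -1). A call has 1 to 5 rows; each row shifts and turns the commanded pose from where the row before left it; what a row does not reach is not made up. A row lasts 1/10 s, in which the tool goes at most 50 mm and 8.59 degrees, less where a joint would pass 70% of its speed; a pose out of reach is approached as far as the arm can. A call is refused whole if a number of a shift passes 50 or a number of a turn 8.59, either way. A call with a gripper value outside its range is refused whole. The fingers move at their own pace and stop on an object; "newtons" is the grip in N (left out, the last holds). Time passes only in rows, so rows that do not move let the fingers close. It gives the time, the measured TCP pose, the force, the opening and the grip force at its end, in the units of the state.
- get_state(): the state, without advancing time (a new reading comes with each control period).
- read_camera(name): name is "scene" or "side" or "wrist"; returns a dict with "image" (384x512x3 uint8, red, green, blue), "z_map" (384x512 float32, m along the optical axis (not along the pixel's ray), 0 where there is no reading), "K" (3x3 intrinsics, pixels), "dist_coeffs" ([k1, k2, p1, p2, k3] as OpenCV has them; the pictures are not rectified), "world_from_camera" (4x4, takes a point from camera to world coordinates). Camera axes: x right, y down, z forward; pixel columns grow to the right and rows downward; lengths in m; the calibration is good to about 2 mm. A picture is of the moment at which its call begins.
- hand_in(): hands the job in; it is judged then, once.
The state is a dict: "clock": time; "joint_pos": joint angles; "qvel": joint speeds; "tau": joint torques, N m; "tcp_pos": TCP position; "orientation": TCP orientation; "wrist_force": force on the tool from outside, world axes, zero at the start; "ft_torque": the same for the moment, N m; "finger_gap": finger opening in m; "grip_force": force on a finger pad.
Only numpy, scipy, OpenCV 4.12 (cv2) and the standard library are available. Lean on these libraries where they do the work, as an engineer would, in place of code of your own. Each camera call takes 0.05 s, during which the arm holds its last target. There are 200 camera calls.

### The job

Put the specimen jars that stand to the left and right of the specimen locker away in it (two or three; those stored at the back of the bench stay there): first swing the locker's quarter-turn lock fully open, then turn the crank round and round until the tray is wound all the way out, and stand all the jars upright inside the tray. Then crank the tray with the jars all the way back home under the hood and swing the lock fully closed again. Never wind the tray while it is locked, and leave the other things on the bench where they are.

Things in the scene. Friction and masses are not known exactly. Their poses are not given: they have to be found in the camera images.
- crank_grip (a point): Middle of the crank's black paddle, the part to hold: an upright plate fixed rigidly to the crank arm (does not spin), 16 mm thick, 30 mm along the arm, its top 20 mm above this point, the arm's top 28 mm below it. 55 mm from the crank's axis, 158 mm above the bench. The point's y axis points along the arm to the crank axis; the 16 mm thickness is along its x axis.
- crank_hinge (a point): Point on the crank's upright axis at the height of crank_grip, fixed to the white locker's roof. Axes are the locker's: x from its open mouth to its back, y to its left side seen from the mouth, z up. Locker hood: 160 mm deep, 302 mm wide, roof top 112 mm above the bench, underside 104 mm; this point is at the middle of its depth, 60 mm to -y of its middle.
- crank (a joint): Crank angle in rad, 0 (tray home) to 9.425 (one and a half turns, tray fully out), stops at both ends; it grows counter-clockwise seen from above. At 0 and after a full turn the arm points along the locker's -y. It needs about 2.5 N at the paddle and stays where it is left.
- tray (a joint): How far the tray stands out of the hood, m: 0 home, 0.14 fully out toward the locker's -x (its mouth). Geared to the crank: 14.85 mm per rad. Does not move unless the crank turns.
- tray_floor (a point): Point 1 mm above the middle of the tray's inner floor (floor about 16 mm above the bench). The steel tray is 90 mm (x) by 270 mm (y) inside, walls 4 mm thick, rising 28 mm above the floor; axes as crank_hinge. Three jars fit side by side along y. Fully out, this point is 90 mm in front of the hood's mouth.
- lock_grip (a point): Middle of the black upright grip of the lock lever on the locker's roof: 14 mm thick, 50 mm along the lever, 30 mm tall, 148 mm above the bench, 50 mm from the lever's axis. The point's x axis points along the lever toward its axis, the 14 mm faces look along its y axis.
- lock_hinge (a point): Point on the lock lever's upright axis at the height of lock_grip, fixed to the locker; axes as crank_hinge.
- lock (a joint): Lock lever angle in rad: 0 closed (lever points to the locker's -x, the mouth), 1.571 open (points to the locker's +y), stops at both ends; grows clockwise seen from above, about 2 N at the grip, stays where it is left. The lock does not itself stop the crank, but winding the tray while it is closed counts as damage.
- tip_box: Bystander: blue pipette tip box with clear lid, 92 x 113 x 68 mm, origin under its centre.
- card_reader: Bystander: black card reader, 73 x 90 x 20 mm, origin under its centre.
- petri_1: Bystander: petri dish, 64 mm across, 16 mm high, origin under its centre.
- petri_2: Bystander: petri dish, 64 mm across, 16 mm high, origin under its centre.
- jar_1_mid (a point): Centre (half-way up, 37 mm above its underside) of a white screw-cap specimen jar with a red stripe, 74 mm tall; body 60 mm across, lid 65 mm across over the top 18 mm (hold it by the lid), 0.12 to 0.26 kg, bottom-heavy; z axis up when upright. May be absent; each present jar stands on the bench at the start.
- jar_2_mid (a point): Centre (half-way up, 35 mm above its underside) of a white screw-cap specimen jar with a blue stripe, 70 mm tall; body 60 mm across, lid 65 mm across over the top 18 mm (hold it by the lid), 0.12 to 0.26 kg, bottom-heavy; z axis up when upright. May be absent; each present jar stands on the bench at the start.
- jar_3_mid (a point): Centre (half-way up, 37 mm above its underside) of a white screw-cap specimen jar with a yellow stripe, 74 mm tall; body 60 mm across, lid 65 mm across over the top 18 mm (hold it by the lid), 0.12 to 0.26 kg, bottom-heavy; z axis up when upright. May be absent; each present jar stands on the bench at the start.
Things that resemble listed ones, but are neither listed nor needed, are in the scene too. What is shaped like the part that bears jar_1_mid but orange or pink is not meant.

How it is judged:
On the way, in this order (a step that is already met when the one before it is completed fails the run):
1. the lock is swung open while the tray is home (value of joint lock above 1.35 rad and value of joint tray below 0.01 m), for 0.2 s.
2. the tray is wound fully out (at least 133 of 140 mm) (value of joint tray above 0.133 m), for 0.2 s.
3. all jars stand upright and released in the tray, which is still out (value of joint tray above 0.125 m and x of jar_1_mid in the frame of tray_floor between -0.026 and 0.026 m and y of jar_1_mid in the frame of tray_floor between -0.115 and 0.115 m and z of jar_1_mid in the frame of tray_floor between 0.026 and 0.048 m and angle between each of jar_1_mid, jar_2_mid, jar_3_mid's own z axis and vertical below 0.15 rad and x of jar_2_mid in the frame of tray_floor between -0.026 and 0.026 m and y of jar_2_mid in the frame of tray_floor between -0.115 and 0.115 m and z of jar_2_mid in the frame of tray_floor between 0.026 and 0.048 m and x of jar_3_mid in the frame of tray_floor between -0.026 and 0.026 m and y of jar_3_mid in the frame of tray_floor between -0.115 and 0.115 m and z of jar_3_mid in the frame of tray_floor between 0.026 and 0.048 m and contact force between each of jar_1, jar_2, jar_3 and the fingers below 0.5 N), for 0.2 s.
4. the tray with the jars is wound home (value of joint tray below 0.007 m and x of jar_1_mid in the frame of tray_floor between -0.026 and 0.026 m and y of jar_1_mid in the frame of tray_floor between -0.115 and 0.115 m and z of jar_1_mid in the frame of tray_floor between 0.026 and 0.048 m and angle between each of jar_1_mid, jar_2_mid, jar_3_mid's own z axis and vertical below 0.15 rad and x of jar_2_mid in the frame of tray_floor between -0.026 and 0.026 m and y of jar_2_mid in the frame of tray_floor between -0.115 and 0.115 m and z of jar_2_mid in the frame of tray_floor between 0.026 and 0.048 m and x of jar_3_mid in the frame of tray_floor between -0.026 and 0.026 m and y of jar_3_mid in the frame of tray_floor between -0.115 and 0.115 m and z of jar_3_mid in the frame of tray_floor between 0.026 and 0.048 m), for 0.2 s.
5. the lock is swung closed (value of joint lock below 0.2 rad), for 0.2 s.
At the end, for the whole second after the job is handed in: The tray is home (within 7 mm), the lock is closed (within 0.2 rad), and every jar that is present stands upright (within 0.15 rad), at rest, in the tray (all of step 4 and value of joint lock below 0.2 rad and linear speed of each of jar_1, jar_2, jar_3 below 0.02 m/s); the robot touches nothing.
It fails at once if the tray is wound out more than 12 mm while the lock is less than about half open (value of joint tray above 0.012 m and value of joint lock below 0.8 rad).
It fails at once if tip_box is moved more than 25 mm (distance of tip_box from where it was at the start of the episode above 0.025 m).
It fails at once if card_reader is moved more than 25 mm (distance of card_reader from where it was at the start of the episode above 0.025 m).
It fails at once if petri_1 is moved more than 25 mm (distance of petri_1 from where it was at the start of the episode above 0.025 m).
It fails at once if petri_2 is moved more than 25 mm (distance of petri_2 from where it was at the start of the episode above 0.025 m).
Of jar_1, jar_2, jar_3 only 2 to 3 are there at a start; the rules pass over those that are not, and their reading is None.
At some moment in a run one of jar_1, jar_2, jar_3 may be knocked a few centimetres aside while the robot is not near it.
It also fails if it takes over 210 s, if anything falls off the work surface, if the arm or the gripper's body presses on something with over 40 N, if the wrist force passes 120 N, or if a joint passes its speed limit or range.

## Working session

There is one attempt and no reset: what is moved stays moved. The work goes in short steps, Python scripts to look and compute and a tool call to move; the robot and the scene stay as the last step left them, time stands still between calls to the robot, and variables do not carry over. Pictures are saved under pics/ and viewed, at most 14 in all, crops included, and the job is handed in when it is done.

Besides the shell and the picture viewer there is one more tool, called after ">>>" as name([rows], argument=value, ...), one row to a line, values as JSON. step_arm: Moves the arm, as the interface text tells. Its arguments: {"type":"object","properties":{"deltas":{"type":"array","items":{"type":"array","items":{"type":"number"}}},"newtons":{"type":"number"}},"required":["deltas"]}

```bash
mkdir -p pics; ls; cat > h.py <<'E'
from workcell import *
import numpy as np, cv2
def cloud(c):
    h,w=c["z_map"].shape
    u,v=np.meshgrid(np.arange(w),np.arange(h))
    n=cv2.undistortPoints(np.stack([u,v],-1).reshape(-1,1,2).astype(np.float64),c["K"],c["dist_coeffs"]).reshape(h,w,2)
    z=c["z_map"].astype(float)
    P=np.stack([n[...,0]*z,n[...,1]*z,z],-1)
    T=c["world_from_camera"]
    W=P@T[:3,:3].T+T[:3,3]
    W[z==0]=np.nan
    return W
def save(c,name):
    cv2.imwrite("pics/"+name,c["image"][...,::-1])
E
python3 - <<'E'
from h import *
import pickle
for n in ["scene","side"]:
    c=read_camera(n); save(c,n+"0.png"); pickle.dump(c,open(n+"0.pkl","wb")); print(n,c["world_from_camera"].round(3).tolist())
a=cv2.imread("pics/scene0.png");cv2.imwrite("pics/s0b.png",cv2.resize(a,(800,600)))
a=cv2.imread("pics/side0.png");cv2.imwrite("pics/d0b.png",cv2.resize(a,(800,600)))
print(get_state())
print(grasp_offset)
E
```

```text
pics
scene [[-0.27, -0.843, 0.466, -0.228], [-0.963, 0.233, -0.136, 0.227], [0.006, -0.485, -0.874, 1.473], [0.0, 0.0, 0.0, 1.0]]
side [[-0.043, -0.649, 0.76, -0.739], [-0.999, 0.037, -0.025, 0.056], [-0.012, -0.76, -0.65, 1.203], [0.0, 0.0, 0.0, 1.0]]
{'clock': 0.1, 'joint_pos': array([-1.33756844e+00,  3.13941630e-01,  4.51124886e-02,  1.30359660e+00,
        3.11727930e-05,  1.43121579e+00]), 'qvel': array([-0.00020141, -0.00226299,  0.0040705 ,  0.00037848,  0.00104691,
       -0.0012195 ]), 'tau': array([ 2.79649605e-03, -4.81724060e+01,  2.99245477e+01,  1.27486687e-02,
       -1.31323741e-04,  6.64520854e-06]), 'tcp_pos': array([ 0.20934058, -0.53506336,  0.23049688]), 'orientation': array([-8.14545841e-04,  9.82676658e-01,  1.85326528e-01, -2.25644327e-05]), 'wrist_force': array([-0.19997942, -0.38491991, -0.38995648]), 'ft_torque': array([-0.07516245,  0.01531552,  0.018978  ]), 'grip_force': 0.0, 'finger_gap': 0.08524493516489505}
0.0187
```

View pics/s0b.png

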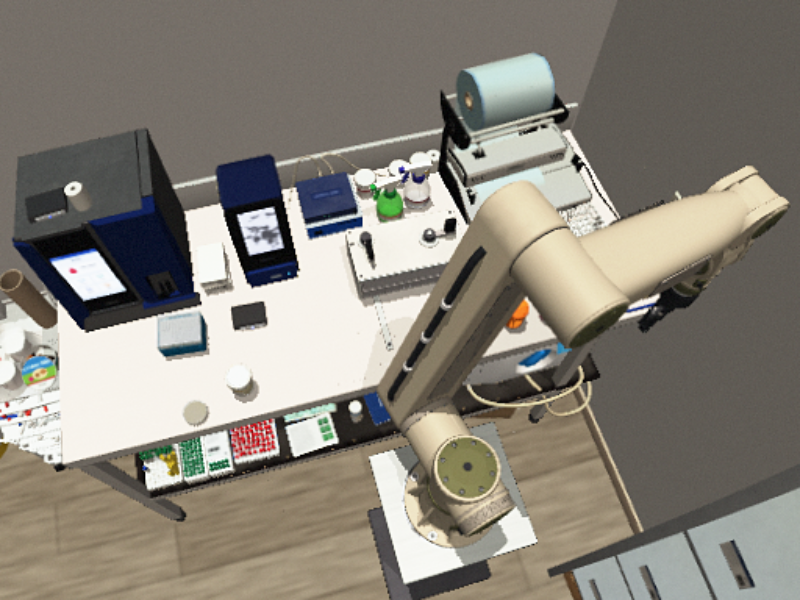

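View pics/d0b.png

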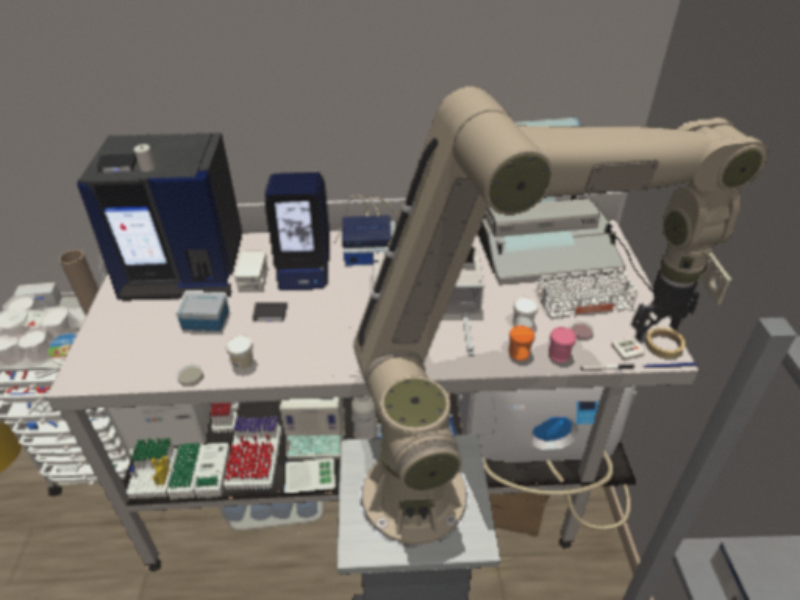

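The scene view shows the white locker (roof around 400,255) with the lock lever at (365,245) and the crank at (430–450,230). There is one white jar on the left at (238,378). The side view shows another white jar on the right at (525,312), plus orange and pink decoys.

```bash
python3 - <<'E'
from h import *
import pickle
for n in ["scene","side"]:
    c=pickle.load(open(n+"0.pkl","rb")); W=cloud(c); im=c["image"].astype(int)
    ok=(W[...,0]>0.2)&(W[...,0]<1.2)&(abs(W[...,1])<0.9)
    m=ok&(abs(W[...,2]-0.112)<0.006)
    nn,l,s,ce=cv2.connectedComponentsWithStats(m.astype(np.uint8))
    for i in range(1,nn):
        if s[i,4]>80:
            p=W[l==i]; r=cv2.minAreaRect((p[:,:2]*1000).astype(np.float32)); print(n,"z112",s[i],np.round(p.mean(0),3),r)
    # lids
    for zl,zh in [(0.06,0.08),(0.012,0.05),(0.13,0.185)]:
        m=ok&(W[...,2]>zl)&(W[...,2]<zh)
        nn,l,s,ce=cv2.connectedComponentsWithStats(m.astype(np.uint8))
        for i in range(1,nn):
            if s[i,4]>40:
                p=W[l==i]; print(n,zl,s[i][:5],"med",np.round(np.median(p,0),3),"min",p.min(0).round(3),"max",p.max(0).round(3),"col",np.median(im[l==i],0))
E
```

```text
scene z112 [360  62  56  70 167] [ 0.823 -0.764  0.112] ((807.7117919921875, -771.0626220703125), (445.8254089355469, 75.36185455322266), 9.186495780944824)
scene z112 [206  79  79  19 264] [ 1.013 -0.118  0.111] ((1009.8287963867188, -122.21939086914062), (375.4010925292969, 33.72467803955078), 89.46800994873047)
scene z112 [177  95  29  12 107] [1.012 0.145 0.111] ((1010.4068603515625, 140.03016662597656), (36.45628356933594, 131.64634704589844), 1.7809938192367554)
scene z112 [300 101  61  23 246] [ 0.778 -0.428  0.111] ((776.7330932617188, -453.0516052246094), (41.04053497314453, 302.0618591308594), 4.54408073425293)
scene z112 [109 110  29  11  96] [1.011 0.455 0.111] ((1006.4551391601562, 445.4492492675781), (125.79850769042969, 36.780086517333984), 89.54852294921875)
scene z112 [ 221  134   75   47 1900] [ 0.633 -0.065  0.111] ((636.1663818359375, -77.5281982421875), (303.283447265625, 167.04563903808594), 88.57707214355469)
scene 0.06 [370  68  41  67 195] med [ 0.792 -0.77   0.07 ] min [ 0.602 -0.778  0.06 ] max [ 1.019 -0.762  0.08 ] col [96. 91. 85.]
scene 0.06 [221  88  6
[... 11651 characters left out ...]
ax [1.033 0.36  0.185] col [113. 108. 103.]
side 0.13 [  64  115  107   54 1155] med [0.693 0.592 0.158] min [0.674 0.404 0.13 ] max [1.032 0.82  0.185] col [45. 44. 54.]
side 0.13 [406 122  19  27 192] med [ 0.833 -0.771  0.154] min [ 0.742 -0.779  0.13 ] max [ 0.965 -0.763  0.185] col [82. 78. 75.]
side 0.13 [311 125  73  23 954] med [ 0.805 -0.461  0.159] min [ 0.769 -0.607  0.13 ] max [ 0.947 -0.278  0.172] col [154.  153.  142.5]
side 0.13 [298 158   7  11  43] med [ 0.63  -0.201  0.151] min [ 0.621 -0.213  0.13 ] max [ 0.639 -0.186  0.182] col [59. 55. 52.]
side 0.13 [445 176  34  52 485] med [ 0.346 -0.77   0.154] min [ 0.243 -0.776  0.13 ] max [ 0.499 -0.759  0.185] col [80. 77. 74.]
```

>>> step_arm([
  [24,36,10,0,0,5.7,1],
  [24,36,10,0,0,5.7,1],
  [24,36,10,0,0,5.7,1],
  [24,36,10,0,0,5.7,1],
  [24,36,10,0,0,5.7,1],
])

```text
clock: 0.6
tcp_pos: [0.3299, -0.3539, 0.2813]
orientation: [-0.0, 0.906, 0.423, 0.0]
wrist_force: [1.7, -0.7, 0.3]
finger_gap: 0.0857
grip_force: 0.0
```

>>> step_arm([
  [24,36,10,0,0,5.7,1],
  [24,36,10,0,0,5.7,1],
  [24,36,10,0,0,5.7,1],
  [24,36,10,0,0,5.7,1],
  [24,36,10,0,0,5.7,1],
])

```text
clock: 1.1
tcp_pos: [0.4499, -0.1738, 0.3315]
orientation: [-0.0, 0.774, 0.633, -0.0]
wrist_force: [0.2, -0.6, -0.5]
finger_gap: 0.085
grip_force: 0.0
```

>>> step_arm([
  [24,36,10,0,0,5.7,-1],
  [24,36,10,0,0,5.7,-1],
  [0,0,0,0,0,0,-1],
  [0,0,0,0,0,0,-1],
])

```text
clock: 1.5
tcp_pos: [0.4977, -0.1025, 0.3509]
orientation: [-0.0, 0.708, 0.706, -0.0]
wrist_force: [0.4, -0.6, -0.5]
finger_gap: 0.0278
grip_force: 0.0
```

```bash
python3 - <<'E'
from h import *
import pickle
ims=[]
for n in ["wrist","side"]:
    c=read_camera(n); pickle.dump(c,open(n+"1.pkl","wb")); ims.append(c["image"][...,::-1]);print(c["world_from_camera"].round(3).tolist())
cv2.imwrite("pics/w1.png",cv2.resize(ims[0],(800,600)))
cv2.imwrite("pics/d1.png",cv2.resize(ims[1],(800,600)))
s=get_state(); print(s["tcp_pos"],s["orientation"],s["joint_pos"].round(2))
E
```

```text
[[1.0, -0.003, -0.001, 0.499], [-0.003, -0.952, -0.306, -0.024], [-0.0, 0.306, -0.952, 0.492], [0.0, 0.0, 0.0, 1.0]]
[[-0.043, -0.649, 0.76, -0.739], [-0.999, 0.037, -0.025, 0.056], [-0.012, -0.76, -0.65, 1.203], [0.0, 0.0, 0.0, 1.0]]
[ 0.49688706 -0.10388982  0.3506983 ] [-5.25537953e-04  7.08896356e-01  7.05312353e-01 -4.06150086e-04] [-0.36  0.18  0.16  1.55 -0.    1.21]
```

View pics/w1.png

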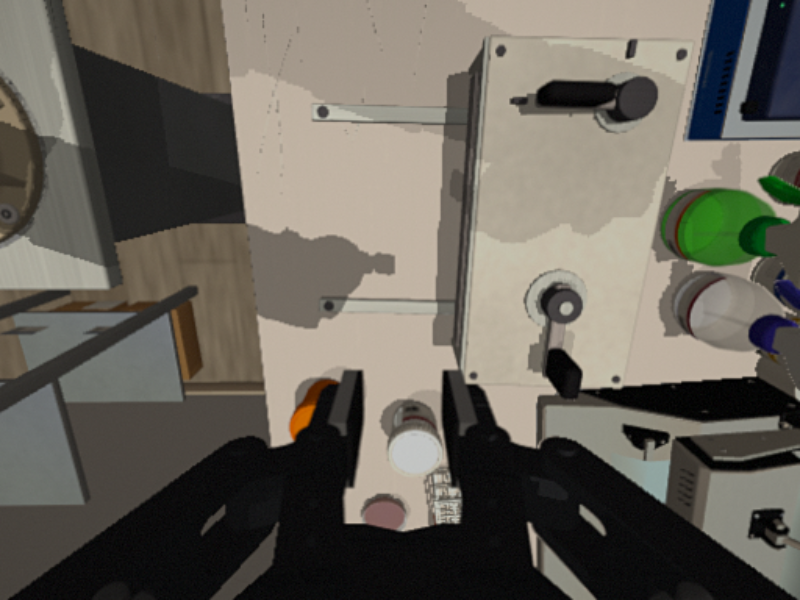

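View pics/d1.png

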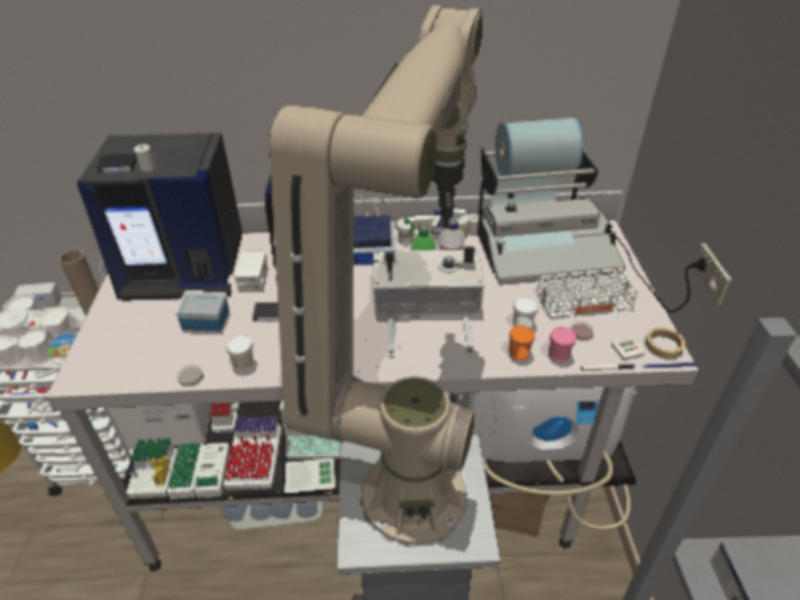

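The wrist view is clear. The roof spans (460–690, 40–385). The lock lever points toward −x, with its grip at (580,95) and hub at (635,98). The crank hub is at (562,300) and its paddle at (565,370). The side view shows no third white jar, so there are two: left (240,352) and right (525,312).

```bash
python3 - <<'E'
from h import *
import pickle
c=pickle.load(open("wrist1.pkl","rb")); W=cloud(c); h,w=W.shape[:2]
V,U=np.mgrid[:h,:w]
reg=(U>285)&(V<262)&(W[...,0]<0.76)
m=reg&(abs(W[...,2]-0.112)<0.006)&(W[...,1]>-.27)&(W[...,1]<.12)
p=W[m]; print("roof",cv2.minAreaRect((p[:,:2]*1000).astype(np.float32)))
for nm,r,zs in [("lock",reg&(V<100),[(0.125,0.14),(0.14,0.155),(0.155,0.17)]),("crank",reg&(V>165),[(0.12,0.13),(0.13,0.145),(0.15,0.172),(0.172,0.185)])]:
    for a,b in zs:
        m=r&(W[...,2]>a)&(W[...,2]<b); p=W[m]
        if len(p)>10: print(nm,a,b,len(p),np.percentile(p,[2,50,98],axis=0).round(3).tolist(),cv2.minAreaRect((p[:,:2]*1000).astype(np.float32)))
for f in ["side1","scene0"]:
    W=cloud(pickle.load(open(f+".pkl","rb")))
    for (x,y) in [(0.40,0.42),(0.50,-0.336)]:
        m=(abs(W[...,0]-x)<.06)&(abs(W[...,1]-y)<.06)&(W[...,2]>.064)&(W[...,2]<.085)
        p=W[m]
        if len(p): print(f,len(p),cv2.minEnclosingCircle((p[:,:2]*1000).astype(np.float32)),np.median(p[:,2]),np.percentile(p[:,2],95))
E
```

```text
roof ((640.16064453125, -78.1407470703125), (302.5038757324219, 163.46417236328125), 88.48027038574219)
lock 0.125 0.14 736 [[0.601, 0.011, 0.126], [0.669, 0.023, 0.138], [0.686, 0.038, 0.14]] ((643.810302734375, 26.739036560058594), (29.029512405395508, 89.26013946533203), 86.72408294677734)
lock 0.14 0.155 170 [[0.599, 0.015, 0.14], [0.623, 0.021, 0.145], [0.682, 0.036, 0.155]] ((642.3278198242188, 25.255958557128906), (24.939186096191406, 87.3725357055664), 88.46833801269531)
lock 0.155 0.17 653 [[0.6, 0.02, 0.156], [0.623, 0.027, 0.16], [0.646, 0.034, 0.162]] ((623.6674194335938, 27.50153350830078), (14.926597595214844, 49.11347579956055), 87.8735580444336)
crank 0.12 0.13 290 [[0.625, -0.207, 0.121], [0.634, -0.164, 0.128], [0.645, -0.12, 0.13]] ((634.1749877929688, -165.55941772460938), (91.720947265625, 21.625852584838867), 88.70623779296875)
crank 0.13 0.145 546 [[0.625, -0.201, 0.131], [0.636, -0.139, 0.137], [0.653, -0.123, 0.144]] ((641.5120849609375, -164.09622192382812), (30.517057418823242, 84.39515686035156), 5.442246913909912)
crank 0.15 0.172 194 [[0.63, -0.206, 0.15], [0.631, -0.184, 0.161], [0.643, -0.179, 0.172]] ((632.77783203125, -190.9632568359375), (29.948381423950195, 12.102376937866211), 63.477142333984375)
crank 0.172 0.185 247 [[0.63, -0.206, 0.172], [0.636, -0.192, 0.176], [0.644, -0.18, 0.178]] ((637.2921752929688, -193.02430725097656), (28.419443130493164, 14.811481475830078), 87.1904067993164)
side1 178 ((403.0024108886719, 419.231689453125), 34.458126068115234) 0.07439668191854554 0.07839586554365058
side1 152 ((509.5497741699219, -337.0736083984375), 34.8109130859375) 0.07462636515082155 0.07875297643711228
scene0 227 ((400.8426818847656, 420.3728942871094), 34.622676849365234) 0.07328218338090631 0.07879179683002066
```

```bash
cat > path.py <<'E'
import numpy as np
yaw=np.radians(-1.5); X=np.array([np.cos(yaw),np.sin(yaw)]); Y=np.array([-X[1],X[0]])
C=np.array([639,-78.]); HC=C-60*Y; HL=np.array([673.7,26.2])
def sup(t): return 14.5*abs(t[0])+11*abs(t[1])
def lock(th,s=1,gap=0):   # s=1 opening
    G=HL+50*(-np.cos(th)*X+np.sin(th)*Y); t=(np.sin(th)*X+np.cos(th)*Y)*s
    return G-t*(7+sup(t)+gap)
def crank(th,s=1,gap=0,r=55):
    G=HC+r*(np.sin(th)*X-np.cos(th)*Y); t=(np.cos(th)*X+np.sin(th)*Y)*s
    return G-t*(8+sup(t)+gap)
def rows(start,pts):
    p=np.array(start,float); out=[]
    for q in pts:
        d=np.round((np.array(q)-p)*2)/2; p=p+d; out.append(d.tolist())
    return out,p
E
python3 - <<'E'
from path import *
s=lock(0,1,8);print(s)
r,p=rows(s,[lock(t) for t in np.linspace(0,1.571,13)]);print(r,p)
q=crank(0,1,8);print("crank start",q)
r,p=rows(q,[crank(t) for t in np.radians(np.arange(0,533,9))]);print(r,p)
E
```

```text
[623.02669589   1.14208942]
[[0.0, 8.0], [-2.0, 5.0], [-1.5, 5.5], [-1.0, 6.0], [0.0, 6.5], [1.0, 6.5], [1.5, 6.5], [3.0, 6.5], [4.0, 6.5], [5.0, 6.0], [6.0, 5.0], [7.0, 4.5], [7.0, 3.0]] [653.02669589  76.64208942]
crank start [ 605.21722186 -192.15478796]
[[8.0, -0.0], [8.0, -3.5], [8.0, -2.0], [8.5, -1.0], [9.5, 0.5], [9.0, 2.5], [9.5, 4.0], [8.5, 6.0], [7.5, 7.5], [6.0, 9.0], [4.0, 10.5], [3.0, 7.0], [2.0, 7.5], [1.0, 8.0], [-0.5, 8.5], [-2.0, 8.5], [-3.5, 9.0], [-5.0, 8.0], [-7.0, 7.5], [-8.5, 6.5], [-9.5, 4.5], [-8.0, 3.5], [-8.0, 2.0], [-8.5, 1.0], [-9.5, -0.5], [-9.0, -2.5], [-9.5, -4.0], [-8.5, -6.0], [-7.5, -7.5], [-6.0, -9.0], [-4.5, -10.5], [-2.5, -7.5], [-2.0, -7.0], [-1.0, -8.0], [0.5, -8.5], [2.0, -9.0], [3.5, -8.5], [5.0, -8.5], [7.0, -7.0], [8.5, -6.5], [9.5, -4.5], [8.0, -3.5], [8.0, -2.0], [8.5, -1.0], [9.5, 0.5], [9.0, 2.5], [9.5, 4.0], [8.5, 6.0], [7.5, 7.5], [6.0, 9.0], [4.0, 10.5], [3.0, 7.0], [2.0, 7.5], [1.0, 8.0], [-0.5, 8.5], [-2.0, 8.5], [-3.5, 9.0], [-5.0, 8.0], [-7.0, 7.5], [-8.5, 6.5]] [671.21722186 -88.15478796]
```

>>> step_arm([
  [25.4,21,-26,0,0,0,-1],
  [25.4,21,-26,0,0,0,-1],
  [25.4,21,-26,0,0,0,-1],
  [25.4,21,-26,0,0,0,-1],
  [25.4,21,-26,0,0,0,-1],
])

```text
clock: 2.1
tcp_pos: [0.6247, 0.0003, 0.22]
orientation: [-0.0, 0.71, 0.704, -0.0]
wrist_force: [-0.1, -0.7, 0.6]
finger_gap: -0.0001
grip_force: 0.0
```

>>> step_arm([
  [0,0,-39,0,0,0,-1],
  [0,0,-39,0,0,0,-1],
  [0,0,0,0,0,0,-1],
  [0,0,0,0,0,0,-1],
])

```text
clock: 2.5
tcp_pos: [0.6235, 0.0001, 0.1432]
orientation: [-0.001, 0.709, 0.705, -0.001]
wrist_force: [0.7, 0.8, 1.0]
finger_gap: 0.0003
grip_force: 0.0
```

>>> step_arm([
  [0,9,0,0,0,0,-1],
  [-2,5,0,0,0,0,-1],
  [-1.5,5.5,0,0,0,0,-1],
  [-1,6,0,0,0,0,-1],
  [0,6.5,0,0,0,0,-1],
])

```text
clock: 3.0
tcp_pos: [0.62, 0.0339, 0.1442]
orientation: [0.001, 0.709, 0.706, 0.0]
wrist_force: [0.7, -3.3, 0.6]
finger_gap: -0.0001
grip_force: 1.2
```

>>> step_arm([
  [1,6.5,0,0,0,0,-1],
  [1.5,6.5,0,0,0,0,-1],
  [3,6.5,0,0,0,0,-1],
  [4,6.5,0,0,0,0,-1],
  [5,6,0,0,0,0,-1],
])

```text
clock: 3.5
tcp_pos: [0.6342, 0.0662, 0.1429]
orientation: [-0.001, 0.708, 0.706, -0.0]
wrist_force: [-1.6, -1.7, -0.2]
finger_gap: 0.0005
grip_force: 1.1
```

>>> step_arm([
  [6,5,0,0,0,0,-1],
  [7,4.5,0,0,0,0,-1],
  [7,3,0,0,0,0,-1],
  [0,0,0,0,0,0,-1],
  [0,0,0,0,0,0,-1],
])

```text
clock: 4.0
tcp_pos: [0.6541, 0.0785, 0.1428]
orientation: [-0.001, 0.708, 0.706, -0.0]
wrist_force: [-4.2, -0.4, -1.0]
finger_gap: -0.0004
grip_force: 1.7
```

```bash
python3 - <<'E'
from h import *
import pickle
c=read_camera("wrist"); save(c,"w2.png"); pickle.dump(c,open("wrist2.pkl","wb"))
print(get_state()["tcp_pos"],get_state()["wrist_force"])
E
```

```text
[0.65410053 0.07849165 0.14281347] [-3.25241149 -0.60231335 -0.70394833]
```

View pics/w2.png

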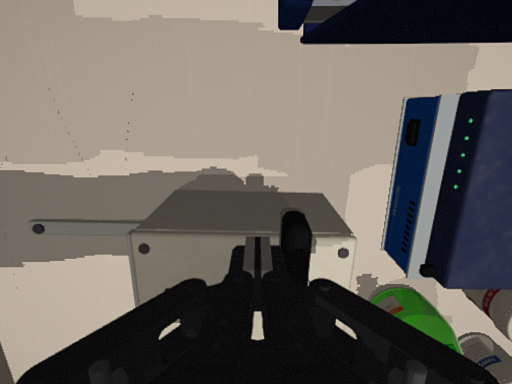

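Lock lever now points along +y, at about (295,245), and looks fully open. I'll back off, move to the crank and check the lock angle from there.

>>> step_arm([
  [-15,0,0,0,0,0,-1],
  [0,0,45,0,0,0,-1],
  [0,0,42,0,0,0,-1],
  [-7,-45,0,0,0,0,-1],
  [-7,-45,0,0,0,0,-1],
])

```text
clock: 4.55
tcp_pos: [0.6278, -0.0118, 0.2331]
orientation: [0.003, 0.707, 0.707, 0.003]
wrist_force: [1.3, -0.4, -0.3]
finger_gap: -0.0003
grip_force: 0.0
```

>>> step_arm([
  [-5,-45,0,0,0,0,-1],
  [-5,-45,0,0,0,0,-1],
  [-5,-45,0,0,0,0,-1],
  [-5,-45,0,0,0,0,-1],
  [0,0,0,0,0,0,-1],
])

```text
clock: 5.05
tcp_pos: [0.6058, -0.1981, 0.2305]
orientation: [0.002, 0.711, 0.703, 0.0]
wrist_force: [-0.0, 0.7, -0.4]
finger_gap: 0.0
grip_force: 0.0
```

```bash
python3 - <<'E'
from h import *
from path import *
c=read_camera("wrist"); save(c,"w3.png"); W=cloud(c)
m=(abs(W[...,2]-.159)<.006)&(abs(W[...,0]-.67)<.08)&(abs(W[...,1]-.05)<.07)
p=W[m][:,:2]*1000; print(len(p))
if len(p)>20:
    r=cv2.minAreaRect(p.astype(np.float32)); print(r); d=np.array(r[0])-HL; print("lock rad",np.arctan2(d@Y,-d@X))
    v=np.linalg.svd(p-p.mean(0))[2][0]; print(v)
print(get_state()["tcp_pos"])
E
```

```text
0
[ 0.60595087 -0.19541313  0.23050528]
```

```bash
python3 - <<'E'
from h import *
from path import *
for n in ["side","scene"]:
    c=read_camera(n); W=cloud(c)
    m=(abs(W[...,2]-.155)<.014)&(abs(W[...,0]-.67)<.09)&(abs(W[...,1]-.04)<.08)
    p=W[m][:,:2]*1000; print(n,len(p))
    if len(p)>10: print(p.mean(0),np.ptp(p,0))
cv2.imwrite("pics/s3.png",cv2.resize(c["image"][120:220,200:330,::-1],None,fx=5,fy=5))
E
```

```text
side 28
[667.83921711  35.13947035] [33.51454957 48.10503302]
scene 21
[669.03044085  92.93084278] [16.30281874 15.04693214]
```

View pics/s3.png

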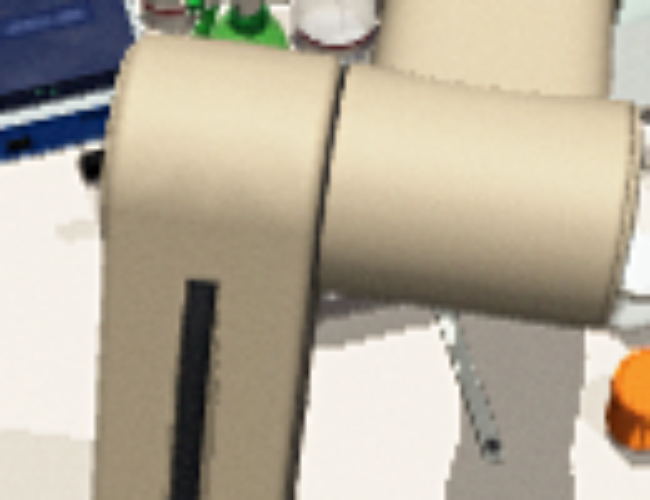

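The scene crop shows the grip's end at x≈669, y≈93 mm, so the lock is at about 1.5 rad and open. Now the crank: lower the shut fingers behind the paddle and push it round.

>>> step_arm([
  [-0.5,3,-46,0,0,0,-1],
  [0,0,-46,0,0,0,-1],
  [0,0,0,0,0,0,-1],
  [8,0,0,0,0,0,-1],
  [8,-3.5,0,0,0,0,-1],
])

```text
clock: 5.7
tcp_pos: [0.6214, -0.1905, 0.1391]
orientation: [-0.001, 0.708, 0.707, 0.0]
wrist_force: [-2.4, 3.3, 2.9]
finger_gap: 0.0001
grip_force: 2.1
```

>>> step_arm([
  [8,-2,0,0,0,0,-1],
  [8.5,-1,0,0,0,0,-1],
  [9.5,0.5,0,0,0,0,-1],
  [9,2.5,0,0,0,0,-1],
])

```text
clock: 6.1
tcp_pos: [0.6569, -0.193, 0.1387]
orientation: [0.0, 0.709, 0.705, -0.0]
wrist_force: [-4.2, 1.0, 4.1]
finger_gap: -0.0004
grip_force: 2.2
```

```bash
python3 - <<'E'
from h import *
from path import *
c=read_camera("wrist"); save(c,"w4.png"); s=get_state();print(s["tcp_pos"],s["wrist_force"],crank(np.radians(45)))
E
```

```text
[ 0.6583657  -0.1926302   0.13848034] [-0.70130291  0.54297857  4.69718206] [ 656.36399167 -195.83408288]
```

View pics/w4.png

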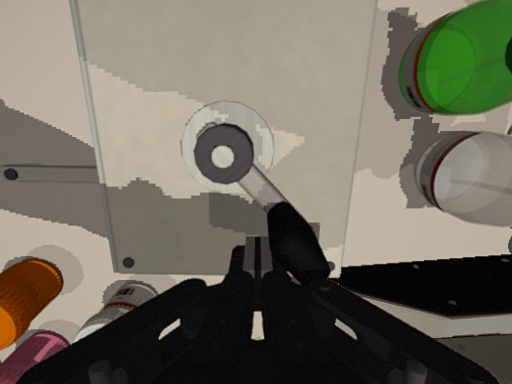

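The fingers are turning the paddle: the crank arm sits at about 45°, from its hub at (225,150) to the paddle at (295,245). I'll keep going.

>>> step_arm([
  [8.5,2.5,3,0,0,0,-1],
  [8,5,0,0,0,0,-1],
  [7.5,7,0,0,0,0,-1],
  [6,9,0,0,0,0,-1],
  [4,10.5,0,0,0,0,-1],
])

```text
clock: 6.65
tcp_pos: [0.6904, -0.1582, 0.1407]
orientation: [0.0, 0.709, 0.705, -0.0]
wrist_force: [-2.5, -2.5, -1.3]
finger_gap: 0.0003
grip_force: 1.3
```

>>> step_arm([
  [3,7,0,0,0,0,-1],
  [2,7.5,0,0,0,0,-1],
  [1,8,0,0,0,0,-1],
  [-0.5,8.5,0,0,0,0,-1],
  [-2,8.5,0,0,0,0,-1],
])

```text
clock: 7.15
tcp_pos: [0.6939, -0.1186, 0.1416]
orientation: [0.001, 0.709, 0.706, 0.0]
wrist_force: [0.3, -4.2, 0.7]
finger_gap: 0.0
grip_force: 1.4
```

>>> step_arm([
  [-3.5,9,0,0,0,0,-1],
  [-5,8,0,0,0,0,-1],
  [-7,7.5,0,0,0,0,-1],
  [-8.5,6.5,0,0,0,0,-1],
])

```text
clock: 7.55
tcp_pos: [0.6693, -0.087, 0.1415]
orientation: [0.0, 0.708, 0.706, 0.001]
wrist_force: [1.4, -2.2, 0.4]
finger_gap: 0.0003
grip_force: 1.2
```

```bash
python3 - <<'E'
from h import *
from path import *
c=read_camera("wrist"); save(c,"w5.png"); s=get_state();print(s["tcp_pos"],s["wrist_force"],crank(np.radians(171)))
E
```

```text
[ 0.667696   -0.0857777   0.14162902] [-0.9887193  -0.73386616 -1.06569617] [671.30785808 -88.32177907]
```

View pics/w5.png

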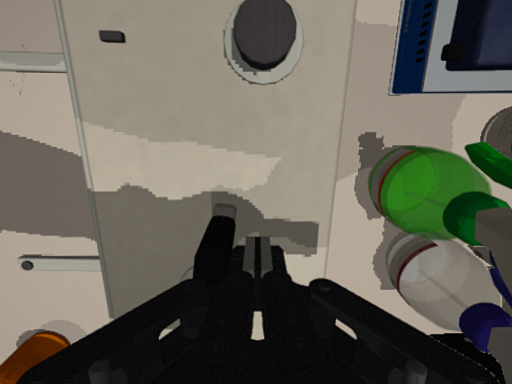

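The paddle is now on the hub's +y side at about (215,245), still being pushed ahead of the fingers. Next stretch.

>>> step_arm([
  [-8,3,0,0,0,0,-1],
  [-7.5,2,0,0,0,0,-1],
  [-7.5,1.5,0,0,0,0,-1],
  [-8.5,1,0,0,0,0,-1],
  [-9.5,-0.5,0,0,0,0,-1],
])

```text
clock: 8.1
tcp_pos: [0.6279, -0.0807, 0.1414]
orientation: [-0.0, 0.709, 0.706, 0.0]
wrist_force: [3.1, -0.1, 0.8]
finger_gap: -0.0004
grip_force: 1.2
```

>>> step_arm([
  [-9,-2.5,0,0,0,0,-1],
  [-9.5,-4,0,0,0,0,-1],
  [-8.5,-6,0,0,0,0,-1],
  [-7.5,-7.5,0,0,0,0,-1],
  [-6,-9,0,0,0,0,-1],
])

```text
clock: 8.6
tcp_pos: [0.5869, -0.1103, 0.1412]
orientation: [-0.0, 0.709, 0.706, 0.0]
wrist_force: [2.3, 2.4, -0.5]
finger_gap: -0.0002
grip_force: 1.2
```

>>> step_arm([
  [-4.5,-10.5,0,0,0,0,-1],
  [-2.5,-7.5,0,0,0,0,-1],
  [-2,-7,0,0,0,0,-1],
  [-1,-8,0,0,0,0,-1],
  [0,0,0,0,0,0,-1],
])

```text
clock: 9.1
tcp_pos: [0.5775, -0.1445, 0.1411]
orientation: [-0.0, 0.709, 0.705, -0.001]
wrist_force: [0.1, -0.7, -0.1]
finger_gap: 0.0002
grip_force: 0.0
```

```bash
python3 - <<'E'
from h import *
from path import *
c=read_camera("wrist"); save(c,"w6.png"); s=get_state();print(s["tcp_pos"],s["wrist_force"],crank(np.radians(297)))
c=read_camera("side");save(c,"d6.png"); W=cloud(c)
m=(W[...,2]>.03)&(W[...,2]<.055)&(W[...,0]<.57)&(W[...,0]>.38)&(W[...,1]>-.23)&(W[...,1]<.08)
p=W[m]; print(len(p),np.percentile(p[:,0],[1,5,20,50]))
E
```

```text
[ 0.57755993 -0.14414059  0.14111798] [0.35282129 1.24837506 0.04348784] [ 577.38137373 -139.84129718]
271 [0.47644892 0.47867884 0.48279669 0.48604657]
```

>>> step_arm([
  [0.5,-4.5,0,0,0,0,-1],
  [2,-9,0,0,0,0,-1],
  [3.5,-8.5,0,0,0,0,-1],
  [5,-8.5,0,0,0,0,-1],
  [7,-7,0,0,0,0,-1],
])

```text
clock: 9.7
tcp_pos: [0.5959, -0.1815, 0.1411]
orientation: [-0.0, 0.709, 0.705, -0.0]
wrist_force: [-1.3, 2.2, 0.2]
finger_gap: -0.0001
grip_force: 1.2
```

>>> step_arm([
  [8.5,-6.5,0,0,0,0,-1],
  [9.5,-4.5,0,0,0,0,-1],
  [8,-3.5,0,0,0,0,-1],
  [8,-2,0,0,0,0,-1],
  [8.5,-1,0,0,0,0,-1],
])

```text
clock: 10.2
tcp_pos: [0.6387, -0.1986, 0.141]
orientation: [-0.0, 0.709, 0.705, -0.0]
wrist_force: [-2.4, 0.4, -0.9]
finger_gap: -0.0003
grip_force: 1.2
```

>>> step_arm([
  [9.5,0.5,0,0,0,0,-1],
  [9,2.5,0,0,0,0,-1],
  [9.5,4,0,0,0,0,-1],
  [0,0,0,0,0,0,-1],
])

```text
clock: 10.6
tcp_pos: [0.6684, -0.1905, 0.1414]
orientation: [0.001, 0.708, 0.706, 0.001]
wrist_force: [0.6, 0.4, -0.9]
finger_gap: 0.0
grip_force: 0.0
```

```bash
cat > tray.py <<'E'
from h import *
from path import *
import sys
s=get_state();print(s["tcp_pos"],s["wrist_force"],crank(np.radians(float(sys.argv[1])),float(sys.argv[2])))
for n in ["side","scene"]:
    c=read_camera(n);W=cloud(c)
    m=(W[...,2]>.03)&(W[...,2]<.055)&(W[...,0]<.57)&(W[...,0]>.38)&(W[...,1]>-.21)&(W[...,1]<.05)
    p=W[m]
    if len(p): print(n,len(p),np.percentile(p[:,0],[1,5,20,50]),"out",559-1000*np.percentile(p[:,0],5))
E
python3 tray.py 414 1
```

```text
[ 0.66843114 -0.19049567  0.14139224] [ 0.63656242  0.39014698 -0.9176322 ] [ 665.50757142 -191.73461181]
side 401 [0.44823267 0.45035433 0.45412635 0.46214193] out 108.64566854516272
scene 216 [0.44714672 0.44842893 0.45126682 0.46298713] out 110.57107496158369
```

>>> step_arm([
  [7,5.5,0,0,0,0,-1],
  [6.5,7.5,0,0,0,0,-1],
  [5.5,9,0,0,0,0,-1],
  [4,10.5,0,0,0,0,-1],
  [3,7,0,0,0,0,-1],
])

```text
clock: 11.2
tcp_pos: [0.6929, -0.1505, 0.1413]
orientation: [0.0, 0.708, 0.706, -0.0]
wrist_force: [-2.1, -3.3, 0.0]
finger_gap: 0.0002
grip_force: 1.4
```

>>> step_arm([
  [2,7.5,0,0,0,0,-1],
  [1,8,0,0,0,0,-1],
  [-0.5,8.5,0,0,0,0,-1],
  [-2,8.5,0,0,0,0,-1],
  [-3.5,9,0,0,0,0,-1],
])

```text
clock: 11.7
tcp_pos: [0.6898, -0.1095, 0.1415]
orientation: [0.001, 0.709, 0.706, 0.0]
wrist_force: [0.3, -3.2, 0.8]
finger_gap: 0.0003
grip_force: 1.4
```

>>> step_arm([
  [-5,8,0,0,0,0,-1],
  [-7,7.5,0,0,0,0,-1],
  [-8.5,6.5,0,0,0,0,-1],
  [-7,3,0,0,0,0,-1],
  [0,0,0,0,0,0,-1],
])

```text
clock: 12.2
tcp_pos: [0.6624, -0.0841, 0.142]
orientation: [0.001, 0.708, 0.706, 0.001]
wrist_force: [4.9, 0.0, -1.1]
finger_gap: -0.0001
grip_force: 2.3
```

```bash
python3 tray.py 540 1
```

```text
[ 0.66239491 -0.08414058  0.14195275] [ 4.93586288  0.00574243 -1.06071286] [661.64428574 -83.59467545]
side 417 [0.41511319 0.41695551 0.42050374 0.42772061] out 142.04449027094392
scene 273 [0.41458875 0.4163244  0.41912604 0.4366148 ] out 142.67559868933125
```

>>> step_arm([
  [15,0,0,0,0,0,-1],
  [0,0,40,0,0,0,-1],
  [0,0,40,0,0,0,0],
  [0,0,20,0,0,0,1],
])

```text
clock: 12.7
tcp_pos: [0.6769, -0.0846, 0.2448]
orientation: [0.001, 0.709, 0.706, 0.001]
wrist_force: [0.3, -0.5, 0.6]
finger_gap: 0.0284
grip_force: 0.0
```

>>> step_arm([
  [-28,-42,0,0,0,0,1],
  [-28,-42,0,0,0,0,1],
  [-28,-42,0,0,0,0,1],
  [-28,-42,0,0,0,0,1],
  [-28,-42,0,0,0,0,1],
])

```text
clock: 13.2
tcp_pos: [0.5362, -0.2932, 0.2411]
orientation: [-0.001, 0.708, 0.706, 0.0]
wrist_force: [-0.2, -0.1, -1.0]
finger_gap: 0.0853
grip_force: 0.0
```

>>> step_arm([
  [-28,-42,0,0,0,0,1],
  [0,0,0,0,0,0,1],
  [0,0,0,0,0,0,1],
])

```text
clock: 13.5
tcp_pos: [0.5091, -0.3349, 0.241]
orientation: [-0.001, 0.71, 0.705, 0.0]
wrist_force: [-0.0, -0.3, 0.3]
finger_gap: 0.0852
grip_force: 0.0
```

```bash
cat > jar.py <<'E'
from h import *
import sys
x,y=map(float,sys.argv[1:3])
for n in sys.argv[3:]:
    c=read_camera(n); save(c,n+"_jar_%d.png"%(get_state()["clock"]*100)); W=cloud(c)
    m=(np.hypot(W[...,0]-x,W[...,1]-y)<.06)&(W[...,2]>.066)&(W[...,2]<.095)
    k=(m*1).astype(np.uint8); k=cv2.morphologyEx(k,cv2.MORPH_OPEN,np.ones((3,3)))
    p=W[k>0]
    if len(p): print(n,len(p),cv2.minEnclosingCircle((p[:,:2]*1000).astype(np.float32)),np.percentile(p,[2,50,98],axis=0).round(4).tolist())
s=get_state(); print(s["tcp_pos"],s["joint_pos"].round(2))
E
python3 jar.py .508 -.337 wrist side
```

```text
wrist 2343 ((512.7320556640625, -335.3322448730469), 32.61759567260742) [[0.4841, -0.3635, 0.0698], [0.5131, -0.3336, 0.0719], [0.5414, -0.3056, 0.0736]]
side 142 ((510.8110656738281, -332.4904479980469), 36.851322174072266) [[0.4768, -0.3647, 0.0676], [0.5047, -0.3362, 0.075], [0.5382, -0.3072, 0.0795]]
[ 0.51051065 -0.33350192  0.24114625] [-0.71  0.38  0.17  1.36  0.    0.86]
```

>>> step_arm([
  [2,-1,-40,0,0,0,1],
  [0,0,-45,0,0,0,1],
  [0,0,-45,0,0,0,1],
  [0,0,-40,0,0,0,1],
  [0,0,-28,0,0,0,1],
], newtons=40)

```text
clock: 14.1
tcp_pos: [0.5122, -0.3323, 0.0402]
orientation: [-0.002, 0.707, 0.707, 0.0]
wrist_force: [-0.0, -0.4, 0.3]
finger_gap: 0.0854
grip_force: 0.0
```

>>> step_arm([
  [0,0,0,0,0,0,1],
  [0,0,0,0,0,0,-1],
  [0,0,0,0,0,0,-1],
  [0,0,0,0,0,0,-1],
  [0,0,0,0,0,0,-1],
], newtons=40)

```text
clock: 14.6
tcp_pos: [0.5139, -0.3365, 0.0454]
orientation: [0.002, 0.709, 0.706, 0.0]
wrist_force: [0.4, 0.5, 3.4]
finger_gap: 0.0636
grip_force: 44.4
```

>>> step_arm([
  [0,0,0,0,0,0,-1],
  [0,0,15,0,0,0,-1],
  [0,0,25,0,0,0,-1],
  [0,0,30,0,0,0,-1],
  [0,0,30,0,0,0,-1],
])

```text
clock: 15.1
tcp_pos: [0.5119, -0.3355, 0.1441]
orientation: [-0.001, 0.709, 0.706, -0.0]
wrist_force: [0.1, -0.7, -1.4]
finger_gap: 0.0637
grip_force: 44.5
```

```bash
python3 - <<'E'
from h import *
c=read_camera("side"); d=cv2.resize(c["image"][130:260,210:380,::-1],None,fx=3,fy=3)
w=read_camera("wrist")["image"][...,::-1]
w=cv2.resize(w,None,fy=390/384,fx=.55); cv2.imwrite("pics/j1.png",np.hstack([d,w]))
print(get_state()["tcp_pos"],get_state()["wrist_force"])
E
```

```text
[ 0.51451684 -0.33761293  0.14824884] [ 0.49508394 -0.78361647 -1.14735067]
```

View pics/j1.png

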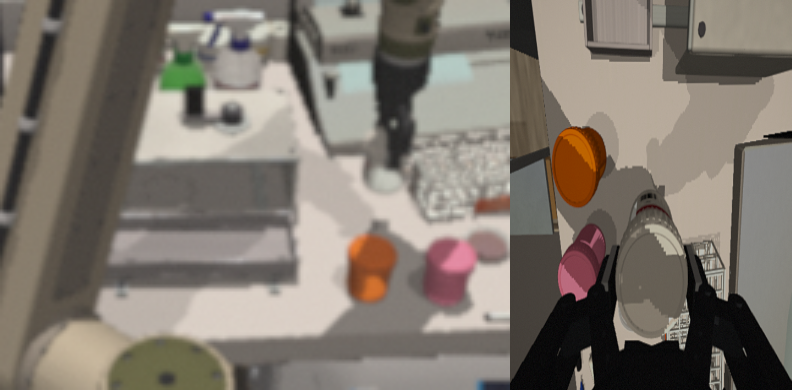

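The red-striped jar is held and lifted (right panel, 650,280). The tray is visible at the top, at (620,30). I'll carry the jar to the tray's right half.

>>> step_arm([
  [-7,30,0,0,0,0,-1],
  [-10,40,0,0,0,0,-1],
  [-10,40,0,0,0,0,-1],
  [-10,40,0,0,0,0,-1],
  [-10,38,0,0,0,0,-1],
])

```text
clock: 15.7
tcp_pos: [0.4641, -0.1459, 0.1423]
orientation: [-0.001, 0.709, 0.705, -0.0]
wrist_force: [1.1, 1.0, -1.3]
finger_gap: 0.0634
grip_force: 44.6
```

>>> step_arm([
  [0,0,0,0,0,0,-1],
  [0,0,-25,0,0,0,-1],
  [0,0,-25,0,0,0,-1],
  [0,0,-15,0,0,0,-1],
  [0,0,0,0,0,0,-1],
])

```text
clock: 16.2
tcp_pos: [0.4635, -0.1472, 0.0757]
orientation: [-0.002, 0.709, 0.705, -0.001]
wrist_force: [-0.5, 0.5, -1.0]
finger_gap: 0.0633
grip_force: 44.7
```

```bash
python3 - <<'E'
from h import *
print(get_state()["tcp_pos"],get_state()["wrist_force"])
for n in ["wrist","side","scene"]:
    c=read_camera(n); W=cloud(c)
    m=(W[...,2]>.040)&(W[...,2]<.050)&(W[...,0]<.57)&(W[...,0]>.36)&(W[...,1]>-.26)&(W[...,1]<.1)
    p=W[m]*1000
    f=p[(p[:,0]<440)]; print(n,len(p),len(f), f[:,0].min().round(1) if len(f) else 0,np.median(f[:,0]) if len(f) else 0, np.percentile(p[:,1],[1,99]))
save(c,"x.png")
E
```

```text
[ 0.46346201 -0.14716044  0.07565945] [-0.49357201  0.45433959 -1.02883894]
wrist 3848 1727 419.8 425.02110470306275 [-210.61721113  -14.46793955]
side 241 116 414.1 423.3762387178018 [-222.8478898    65.66285024]
scene 23 23 416.8 419.7039846420083 [-94.23026341 -18.96193732]
```

>>> step_arm([
  [4,0,-4,0,0,0,-1],
  [0,0,-4,0,0,0,-1],
  [0,0,-3,0,0,0,-1],
  [0,0,-2,0,0,0,-1],
  [0,0,0,0,0,0,-1],
])

```text
clock: 16.85
tcp_pos: [0.4692, -0.1475, 0.065]
orientation: [-0.0, 0.709, 0.706, -0.0]
wrist_force: [0.6, 0.5, -1.5]
finger_gap: 0.0637
grip_force: 44.7
```

>>> step_arm([
  [0,0,-2,0,0,0,-1],
  [0,0,-1.5,0,0,0,-1],
  [0,0,0,0,0,0,-1],
])

```text
clock: 17.15
tcp_pos: [0.4694, -0.1476, 0.0616]
orientation: [-0.0, 0.709, 0.706, -0.0]
wrist_force: [0.7, 0.0, -0.9]
finger_gap: 0.0635
grip_force: 44.7
```

>>> step_arm([
  [0,0,0,0,0,0,1],
  [0,0,0,0,0,0,1],
  [0,0,0,0,0,0,1],
  [0,0,0,0,0,0,1],
])

```text
clock: 17.55
tcp_pos: [0.4697, -0.1478, 0.062]
orientation: [0.0, 0.709, 0.706, 0.0]
wrist_force: [-0.5, -0.8, -0.6]
finger_gap: 0.0853
grip_force: 0.0
```

>>> step_arm([
  [0,0,25,0,0,0,1],
  [0,0,45,0,0,0,1],
  [0,0,45,0,0,0,1],
  [0,0,45,0,0,0,1],
  [0,0,0,0,0,0,1],
])

```text
clock: 18.05
tcp_pos: [0.4728, -0.1493, 0.2284]
orientation: [0.006, 0.709, 0.706, 0.002]
wrist_force: [0.0, -0.8, -0.5]
finger_gap: 0.0855
grip_force: 0.0
```

```bash
python3 jar.py .468 -.148 wrist side; python3 jar.py .402 .42 scene
```

```text
wrist 2873 ((468.2025451660156, -147.6680450439453), 32.71748733520508) [[0.4394, -0.1757, 0.0802], [0.4683, -0.1451, 0.0878], [0.4971, -0.1168, 0.0894]]
side 163 ((463.3360290527344, -151.00784301757812), 35.64761734008789) [[0.4318, -0.1783, 0.0679], [0.453, -0.1467, 0.0893], [0.4923, -0.1195, 0.0946]]
[ 0.47035996 -0.14808575  0.22306064] [-0.47  0.15 -0.18  1.23  0.    1.11]
scene 222 ((401.9968566894531, 419.8307189941406), 33.577781677246094) [[0.3721, 0.3897, 0.0672], [0.4015, 0.4185, 0.0735], [0.4315, 0.4479, 0.0805]]
[ 0.46941059 -0.14760775  0.22152401] [-0.47  0.16 -0.18  1.23  0.    1.11]
```

>>> step_arm([
  [-5.5,47,4,0,0,0,1],
  [-5.5,47,4,0,0,0,1],
  [-5.5,47,4,0,0,0,1],
  [-5.5,47,4,0,0,0,1],
  [-5.5,47,4,0,0,0,1],
])

```text
clock: 18.7
tcp_pos: [0.4403, 0.0889, 0.2399]
orientation: [-0.001, 0.709, 0.705, -0.001]
wrist_force: [0.5, 0.3, -1.2]
finger_gap: 0.0852
grip_force: 0.0
```

>>> step_arm([
  [-5.5,47,0,0,0,0,1],
  [-5.5,47,0,0,0,0,1],
  [-5.5,47,0,0,0,0,1],
  [-5.5,47,0,0,0,0,1],
  [-5.5,47,0,0,0,0,1],
])

```text
clock: 19.2
tcp_pos: [0.4129, 0.3237, 0.2396]
orientation: [-0.0, 0.709, 0.706, -0.002]
wrist_force: [1.6, -0.4, -0.1]
finger_gap: 0.0855
grip_force: 0.0
```

>>> step_arm([
  [-6,47,0,0,0,0,1],
  [-6,47,0,0,0,0,1],
  [0,0,0,0,0,0,1],
  [0,0,0,0,0,0,1],
])

```text
clock: 19.6
tcp_pos: [0.4011, 0.4165, 0.2391]
orientation: [-0.0, 0.708, 0.706, -0.002]
wrist_force: [-0.4, -0.2, -0.5]
finger_gap: 0.0855
grip_force: 0.0
```

```bash
python3 jar.py .402 .42 wrist side
```

```text
wrist 2407 ((405.46612548828125, 420.4331359863281), 32.62950897216797) [[0.3767, 0.3925, 0.0697], [0.4059, 0.4223, 0.0719], [0.4345, 0.4501, 0.0736]]
side 67 ((397.05419921875, 431.4081115722656), 31.008800506591797) [[0.3696, 0.4211, 0.0665], [0.3907, 0.4349, 0.0742], [0.4237, 0.4479, 0.0796]]
[0.40202053 0.41507424 0.24037701] [ 0.66  0.32  0.08  1.33 -0.    2.24]
```

>>> step_arm([
  [3,5,-40,0,0,0,1],
  [0,0,-45,0,0,0,1],
  [0,0,-45,0,0,0,1],
  [0,0,-40,0,0,0,1],
  [0,0,-26,0,0,0,1],
])

```text
clock: 20.2
tcp_pos: [0.4044, 0.418, 0.0427]
orientation: [-0.0, 0.71, 0.705, -0.002]
wrist_force: [-0.1, -0.6, 0.1]
finger_gap: 0.0851
grip_force: 0.0
```

>>> step_arm([
  [0,0,0,0,0,0,1],
  [0,0,0,0,0,0,-1],
  [0,0,0,0,0,0,-1],
  [0,0,0,0,0,0,-1],
  [0,0,0,0,0,0,-1],
], newtons=40)

```text
clock: 20.7
tcp_pos: [0.4069, 0.4221, 0.0479]
orientation: [0.0, 0.709, 0.706, 0.002]
wrist_force: [-0.3, -1.2, 6.3]
finger_gap: 0.0639
grip_force: 44.9
```

>>> step_arm([
  [0,0,0,0,0,0,-1],
  [0,0,15,0,0,0,-1],
  [0,0,25,0,0,0,-1],
  [0,0,30,0,0,0,-1],
  [0,0,30,0,0,0,-1],
])

```text
clock: 21.2
tcp_pos: [0.4051, 0.4212, 0.1468]
orientation: [-0.0, 0.708, 0.706, -0.0]
wrist_force: [-0.5, 0.6, -1.6]
finger_gap: 0.0637
grip_force: 44.8
```

```bash
python3 - <<'E'
from h import *
print(get_state()["tcp_pos"],get_state()["wrist_force"],get_state()["finger_gap"])
E
python3 jar.py .468 -.148 side scene
```

```text
[0.40511284 0.42119042 0.14676212] [-0.48088939  0.62577212 -1.57663675] 0.06372403960430037
side 169 ((465.85552978515625, -149.38278198242188), 34.67826461791992) [[0.4334, -0.179, 0.0682], [0.4571, -0.1492, 0.0893], [0.4949, -0.1213, 0.0946]]
scene 200 ((462.28131103515625, -148.53273010253906), 34.82838439941406) [[0.4326, -0.1743, 0.0732], [0.4621, -0.1444, 0.0881], [0.4933, -0.1154, 0.0936]]
[0.40777376 0.42334599 0.15071052] [ 0.67  0.36 -0.08  1.12 -0.    2.24]
```

>>> step_arm([
  [6.5,-30,0,0,0,0,-1],
  [6.5,-42,0,0,0,0,-1],
  [6.5,-42,0,0,0,0,-1],
  [6.5,-42,0,0,0,0,-1],
  [6.5,-42,0,0,0,0,-1],
])

```text
clock: 21.8
tcp_pos: [0.4374, 0.2218, 0.1449]
orientation: [-0.0, 0.708, 0.706, -0.0]
wrist_force: [0.9, 0.2, -1.5]
finger_gap: 0.0635
grip_force: 44.8
```

>>> step_arm([
  [6.5,-42,0,0,0,0,-1],
  [6.5,-42,0,0,0,0,-1],
  [6.5,-42,0,0,0,0,-1],
  [6.5,-42,0,0,0,0,-1],
  [6.5,-42,0,0,0,0,-1],
])

```text
clock: 22.3
tcp_pos: [0.47, 0.0118, 0.1451]
orientation: [-0.0, 0.709, 0.706, -0.0]
wrist_force: [1.5, 0.6, -1.5]
finger_gap: 0.0636
grip_force: 44.8
```

>>> step_arm([
  [0,-12,0,0,0,0,-1],
  [0,0,-25,0,0,0,-1],
  [0,0,-25,0,0,0,-1],
  [0,0,-20,0,0,0,-1],
  [0,0,0,0,0,0,-1],
])

```text
clock: 22.8
tcp_pos: [0.4674, 0.0022, 0.0728]
orientation: [-0.003, 0.708, 0.706, -0.002]
wrist_force: [-0.9, 0.5, -1.9]
finger_gap: 0.0634
grip_force: 45.0
```

```bash
python3 - <<'E'
from h import *
print(get_state()["tcp_pos"],get_state()["wrist_force"],get_state()["finger_gap"])
E
```

```text
[0.46740317 0.00220612 0.07276011] [-0.92600631  0.52727313 -1.89720173] 0.0634082780005707
```

>>> step_arm([
  [2,0,-3,0,0,0,-1],
  [0,0,-3,0,0,0,-1],
  [0,0,-2.5,0,0,0,-1],
  [0,0,0,0,0,0,-1],
  [0,0,0,0,0,0,-1],
])

```text
clock: 23.3
tcp_pos: [0.4727, 0.0014, 0.0677]
orientation: [0.0, 0.709, 0.706, 0.0]
wrist_force: [-0.5, -0.5, -2.5]
finger_gap: 0.0634
grip_force: 45.0
```

>>> step_arm([
  [0,0,-1,0,0,0,-1],
  [0,0,0,0,0,0,-1],
])

```text
clock: 23.5
tcp_pos: [0.4726, 0.0013, 0.0664]
orientation: [0.0, 0.709, 0.706, 0.0]
wrist_force: [-0.1, -0.0, -2.3]
finger_gap: 0.0634
grip_force: 45.0
```

>>> step_arm([
  [-1.5,0,-2,0,0,0,-1],
  [0,0,-1.5,0,0,0,-1],
  [0,0,0,0,0,0,-1],
  [0,0,0,0,0,0,-1],
])

```text
clock: 23.9
tcp_pos: [0.4711, 0.0012, 0.0638]
orientation: [0.0, 0.709, 0.706, 0.0]
wrist_force: [-3.4, -0.3, 7.6]
finger_gap: 0.0636
grip_force: 45.9
```

>>> step_arm([
  [0,0,0,0,0,0,1],
  [0,0,0,0,0,0,1],
  [0,0,0,0,0,0,1],
  [0,0,0,0,0,0,1],
])

```text
clock: 24.3
tcp_pos: [0.471, 0.0013, 0.0627]
orientation: [-0.0, 0.709, 0.706, 0.0]
wrist_force: [-0.2, -0.1, 0.1]
finger_gap: 0.0853
grip_force: 0.0
```

>>> step_arm([
  [0,0,25,0,0,0,1],
  [0,0,45,0,0,0,1],
  [0,0,45,0,0,0,1],
  [0,0,45,0,0,0,1],
  [0,0,0,0,0,0,1],
])

```text
clock: 24.8
tcp_pos: [0.4745, 0.0008, 0.2291]
orientation: [0.004, 0.709, 0.706, 0.003]
wrist_force: [0.4, 0.6, -1.0]
finger_gap: 0.0857
grip_force: 0.0
```

```bash
python3 jar.py .471 .002 wrist; python3 jar.py .468 -.148 wrist; python3 - <<'E'
from h import *
c=read_camera("wrist")["image"][...,::-1];d=read_camera("side")["image"][...,::-1]
cv2.imwrite("pics/two.png",np.hstack([cv2.resize(c,(400,300)),cv2.resize(d,(400,300))]))
E
```

```text
wrist 2850 ((469.9390563964844, 0.3775293827056885), 32.64865493774414) [[0.4412, -0.0273, 0.0795], [0.4701, 0.0028, 0.0878], [0.499, 0.0311, 0.0894]]
[0.47324609 0.00097966 0.22611201] [-0.17  0.11 -0.22  1.23 -0.    1.41]
wrist 2181 ((468.17230224609375, -147.9940948486328), 32.79692840576172) [[0.439, -0.1753, 0.0732], [0.4681, -0.1418, 0.088], [0.4973, -0.1167, 0.0896]]
[0.4719012  0.00118672 0.22394411] [-0.17  0.11 -0.22  1.23  0.    1.41]
```

View pics/two.png

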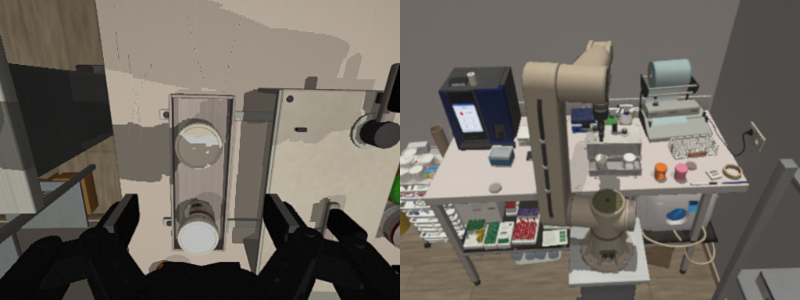

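Both jars stand in the tray, at (198,143) and (198,225) in the left panel, and the lock lever at (390,100) is still open. Now the return winding.

```bash
python3 - <<'E'
from path import *
q=crank(np.radians(540),-1,9);print("start",q)
r,p=rows(q,[crank(np.radians(t),-1) for t in range(540,-1,-9)])
for i in range(0,len(r),5): print(540-9*min(i+4,60),r[i:i+5])
E
```

```text
start [607.09702885 -82.16630526]
504 [[9.0, -0.0], [7.5, 2.5], [8.5, 2.0], [8.5, 0.5], [9.5, -1.0]]
459 [[9.5, -3.0], [9.0, -5.0], [8.0, -6.5], [7.0, -8.0], [5.5, -9.5]]
414 [[4.0, -10.0], [2.5, -6.5], [1.5, -8.0], [0.5, -8.0], [-1.0, -8.5]]
369 [[-2.5, -8.5], [-4.0, -9.0], [-5.5, -8.0], [-7.5, -7.0], [-9.0, -5.5]]
324 [[-9.5, -4.5], [-7.5, -3.0], [-8.0, -1.5], [-9.0, -0.5], [-9.5, 1.0]]
279 [[-9.0, 3.0], [-9.0, 4.5], [-8.5, 6.5], [-7.0, 8.5], [-5.5, 9.5]]
234 [[-3.5, 10.0], [-2.5, 6.5], [-2.0, 7.5], [-0.0, 8.5], [0.5, 8.5]]
189 [[2.5, 8.5], [4.0, 8.5], [6.0, 8.0], [7.0, 7.5], [9.0, 5.5]]
144 [[9.5, 4.5], [7.5, 2.5], [8.5, 2.0], [8.5, 0.5], [9.5, -1.0]]
99 [[9.5, -3.0], [9.0, -5.0], [8.0, -6.5], [7.0, -8.0], [5.5, -9.5]]
54 [[4.0, -10.0], [2.5, -6.5], [1.5, -8.0], [0.5, -8.0], [-1.0, -8.5]]
9 [[-2.5, -8.5], [-4.0, -9.0], [-5.5, -8.0], [-7.5, -7.0], [-9.0, -5.5]]
0 [[-9.5, -4.5]]
```

>>> step_arm([
  [0,0,10,0,0,0,-1],
  [34,-21,0,0,0,0,-1],
  [34,-21,0,0,0,0,-1],
  [34,-21,0,0,0,0,-1],
  [34,-21,0,0,0,0,-1],
])

```text
clock: 25.5
tcp_pos: [0.6078, -0.0833, 0.232]
orientation: [-0.001, 0.709, 0.706, -0.0]
wrist_force: [0.7, 0.0, 0.1]
finger_gap: 0.0118
grip_force: 0.0
```

>>> step_arm([
  [0,0,0,0,0,0,-1],
  [0,0,0,0,0,0,-1],
])

```text
clock: 25.7
tcp_pos: [0.6066, -0.083, 0.2309]
orientation: [-0.002, 0.709, 0.705, -0.001]
wrist_force: [-0.8, 1.0, 0.4]
finger_gap: 0.0001
grip_force: 0.0
```

>>> step_arm([
  [0,0,-45,0,0,0,-1],
  [0,0,-45,0,0,0,-1],
  [0,0,0,0,0,0,-1],
])

```text
clock: 26.0
tcp_pos: [0.6008, -0.0804, 0.1366]
orientation: [-0.006, 0.708, 0.706, -0.003]
wrist_force: [-0.8, 0.2, -0.8]
finger_gap: -0.0002
grip_force: 0.0
```

>>> step_arm([
  [9,0,0,0,0,0,-1],
  [7.5,2.5,0,0,0,0,-1],
  [8.5,2,0,0,0,0,-1],
  [8.5,0.5,0,0,0,0,-1],
  [9.5,-1,0,0,0,0,-1],
])

```text
clock: 26.5
tcp_pos: [0.6513, -0.0784, 0.1441]
orientation: [0.001, 0.708, 0.706, 0.001]
wrist_force: [-2.2, -0.6, 0.2]
finger_gap: 0.0
grip_force: 1.2
```

>>> step_arm([
  [9.5,-3,0,0,0,0,-1],
  [9,-5,0,0,0,0,-1],
  [8,-6.5,0,0,0,0,-1],
  [7,-8,0,0,0,0,-1],
  [5.5,-9.5,0,0,0,0,-1],
])

```text
clock: 27.0
tcp_pos: [0.6897, -0.1108, 0.1427]
orientation: [-0.0, 0.708, 0.706, 0.0]
wrist_force: [-2.5, 1.9, -0.7]
finger_gap: -0.0004
grip_force: 1.2
```

```bash
python3 tray.py 459 -1
```

```text
[ 0.68971395 -0.11079027  0.14267784] [-2.53428269  1.9207508  -0.65537028] [ 689.24409843 -110.17990991]
side 417 [0.4356483  0.43803489 0.44099829 0.4501048 ] out 120.96510523853078
scene 263 [0.43577779 0.43743838 0.44047821 0.45834637] out 121.56162401349161
```

On track: 459° should put the tray 119 mm out, and it measures about 121 mm. Continuing.

>>> step_arm([
  [4,-10,0,0,0,0,-1],
  [2.5,-6.5,0,0,0,0,-1],
  [1.5,-8,0,0,0,0,-1],
  [0.5,-8,0,0,0,0,-1],
  [-1,-8.5,0,0,0,0,-1],
])

```text
clock: 27.6
tcp_pos: [0.6969, -0.1521, 0.1429]
orientation: [0.0, 0.708, 0.706, 0.0]
wrist_force: [-0.1, 3.7, -0.1]
finger_gap: 0.0
grip_force: 1.4
```

>>> step_arm([
  [-2.5,-8.5,0,0,0,0,-1],
  [-4,-9,0,0,0,0,-1],
  [-5.5,-8,0,0,0,0,-1],
  [-7.5,-7,0,0,0,0,-1],
  [-9,-5.5,0,0,0,0,-1],
])

```text
clock: 28.1
tcp_pos: [0.6677, -0.1907, 0.143]
orientation: [0.001, 0.709, 0.705, 0.0]
wrist_force: [2.9, 2.1, -0.7]
finger_gap: 0.0
grip_force: 1.2
```

>>> step_arm([
  [-9.5,-4.5,0,0,0,0,-1],
  [-7.5,-3,0,0,0,0,-1],
  [-8,-1.5,0,0,0,0,-1],
  [-9,-0.5,0,0,0,0,-1],
  [-9.5,1,0,0,0,0,-1],
])

```text
clock: 28.6
tcp_pos: [0.624, -0.1985, 0.143]
orientation: [0.0, 0.709, 0.706, -0.0]
wrist_force: [3.6, 0.5, 0.6]
finger_gap: 0.0001
grip_force: 1.2
```

```bash
python3 tray.py 324 -1; python3 - <<'E'
from h import *
W=cloud(read_camera("side"))
m=(W[...,2]>.07)&(W[...,2]<.1)&(W[...,0]<.555)&(W[...,0]>.38)&(W[...,1]>-.24)&(W[...,1]<.09)
n,l,s,c=cv2.connectedComponentsWithStats(m.astype(np.uint8))
for i in range(1,n):
    if s[i,4]>20: p=W[l==i]; print(len(p),cv2.minEnclosingCircle((p[:,:2]*1000).astype(np.float32)),np.median(p[:,2]))
E
```

```text
[ 0.62399248 -0.1985074   0.14299632] [3.62773381 0.54963594 0.57341654] [ 624.73336135 -197.56342214]
side 333 [0.46874799 0.47256267 0.47563235 0.48043098] out 86.4373257314698
scene 165 [0.46986851 0.47123365 0.47366455 0.47803045] out 87.76634986205107
167 ((518.1820678710938, -152.9795379638672), 34.187557220458984) 0.08983696188176538
170 ((521.793701171875, -4.9707932472229), 34.891357421875) 0.0899790406081914
```

Both jars are riding along upright. Continuing.

>>> step_arm([
  [-9,3,0,0,0,0,-1],
  [-9,4.5,0,0,0,0,-1],
  [-8.5,6.5,0,0,0,0,-1],
  [-7,8.5,0,0,0,0,-1],
  [-5.5,9.5,0,0,0,0,-1],
])

```text
clock: 29.25
tcp_pos: [0.5851, -0.166, 0.1429]
orientation: [0.0, 0.709, 0.705, -0.0]
wrist_force: [2.3, -1.7, -1.0]
finger_gap: 0.0002
grip_force: 1.2
```

>>> step_arm([
  [-3.5,10,0,0,0,0,-1],
  [-2.5,6.5,0,0,0,0,-1],
  [-2,7.5,0,0,0,0,-1],
  [0,8.5,0,0,0,0,-1],
  [0.5,8.5,0,0,0,0,-1],
])

```text
clock: 29.75
tcp_pos: [0.5778, -0.1247, 0.1428]
orientation: [-0.0, 0.709, 0.706, -0.0]
wrist_force: [0.5, -3.2, 0.5]
finger_gap: -0.0001
grip_force: 1.3
```

>>> step_arm([
  [2.5,8.5,0,0,0,0,-1],
  [4,8.5,0,0,0,0,-1],
  [6,8,0,0,0,0,-1],
  [7,7.5,0,0,0,0,-1],
  [9,5.5,0,0,0,0,-1],
])

```text
clock: 30.25
tcp_pos: [0.6066, -0.0861, 0.1425]
orientation: [-0.001, 0.708, 0.706, -0.0]
wrist_force: [-2.1, -2.2, -1.0]
finger_gap: -0.0003
grip_force: 1.2
```

```bash
python3 tray.py 189 -1
```

```text
[ 0.60657214 -0.08608482  0.14253595] [-2.05956604 -2.24951642 -1.00491203] [606.64241665 -86.55802769]
side 305 [0.50408915 0.50620637 0.51057485 0.51538549] out 52.79363232133102
scene 73 [0.50660377 0.50717272 0.50868264 0.51128837] out 51.82727633090616
```

>>> step_arm([
  [9.5,4.5,0,0,0,0,-1],
  [7.5,2.5,0,0,0,0,-1],
  [8.5,2,0,0,0,0,-1],
  [8.5,0.5,0,0,0,0,-1],
  [9.5,-1,0,0,0,0,-1],
])

```text
clock: 30.85
tcp_pos: [0.6505, -0.0783, 0.1427]
orientation: [-0.0, 0.708, 0.706, 0.0]
wrist_force: [-3.5, 0.3, 0.1]
finger_gap: -0.0
grip_force: 1.2
```

>>> step_arm([
  [9.5,-3,0,0,0,0,-1],
  [9,-5,0,0,0,0,-1],
  [8,-6.5,0,0,0,0,-1],
  [7,-8,0,0,0,0,-1],
  [5.5,-9.5,0,0,0,0,-1],
])

```text
clock: 31.35
tcp_pos: [0.6896, -0.1108, 0.1426]
orientation: [-0.0, 0.708, 0.706, 0.0]
wrist_force: [-2.3, 3.1, -0.9]
finger_gap: 0.0001
grip_force: 1.2
```

>>> step_arm([
  [4,-10,0,0,0,0,-1],
  [2.5,-6.5,0,0,0,0,-1],
  [1.5,-8,0,0,0,0,-1],
  [0.5,-8,0,0,0,0,-1],
  [-1,-8.5,0,0,0,0,-1],
])

```text
clock: 31.85
tcp_pos: [0.6969, -0.1521, 0.143]
orientation: [0.0, 0.708, 0.706, 0.0]
wrist_force: [0.3, 4.7, 0.1]
finger_gap: -0.0003
grip_force: 1.4
```

```bash
python3 tray.py 54 -1
```

```text
[ 0.69688013 -0.15209131  0.14303799] [0.27738068 4.67376302 0.14744043] [ 696.62006222 -151.18802438]
side 240 [0.53835638 0.54094574 0.54383562 0.54782129] out 18.054259637790096
scene 114 [0.53956185 0.54070969 0.5428543  0.54504549] out 18.290307512972618
```

>>> step_arm([
  [-2.5,-8.5,0,0,0,0,-1],
  [-4,-9,0,0,0,0,-1],
  [-5.5,-8,0,0,0,0,-1],
  [-7.5,-7,0,0,0,0,-1],
  [-9,-5.5,0,0,0,0,-1],
])

```text
clock: 32.45
tcp_pos: [0.6677, -0.1907, 0.1429]
orientation: [0.001, 0.709, 0.705, 0.0]
wrist_force: [2.2, 2.0, 0.5]
finger_gap: 0.0002
grip_force: 1.2
```

>>> step_arm([
  [-8.5,-3.5,0,0,0,0,-1],
  [-2,0,0,0,0,0,-1],
  [0,0,0,0,0,0,-1],
  [0,0,0,0,0,0,-1],
])

```text
clock: 32.85
tcp_pos: [0.6593, -0.1939, 0.1431]
orientation: [0.002, 0.709, 0.706, 0.001]
wrist_force: [9.0, 0.1, -3.9]
finger_gap: -0.0001
grip_force: 4.3
```

```bash
python3 tray.py 0 -1
```

```text
[ 0.65930713 -0.19394874  0.14314873] [ 8.98896987  0.09923294 -3.90124337] [ 658.76482143 -193.5569812 ]
side 192 [0.55238463 0.55490104 0.55788681 0.56157554] out 4.098955238050394
scene 79 [0.55157233 0.55438838 0.55583664 0.55839048] out 4.611617555061798
```

```bash
python3 - <<'E'
from path import *
q=lock(1.571,-1,10);print("start",q)
r,p=rows(q,[lock(t,-1) for t in np.linspace(1.571,0,13)]);print(r,p)
E
```

```text
start [706.79310513  75.34408913]
[[-10.0, 0.5], [-6.0, 2.5], [-5.5, 2.0], [-6.5, 1.5], [-7.0, 0.0], [-7.0, -0.5], [-7.5, -1.5], [-7.0, -3.0], [-6.5, -4.0], [-6.5, -5.5], [-5.5, -6.0], [-4.5, -7.5], [-3.0, -8.0]] [624.29310513  45.84408913]
```

>>> step_arm([
  [15,0,0,0,0,0,-1],
  [0,0,45,0,0,0,-1],
  [0,0,45,0,0,0,-1],
  [5,45,0,0,0,0,-1],
  [5,45,0,0,0,0,-1],
])

```text
clock: 33.45
tcp_pos: [0.6827, -0.105, 0.2352]
orientation: [0.002, 0.71, 0.704, 0.0]
wrist_force: [0.1, -0.2, -1.5]
finger_gap: -0.0002
grip_force: 0.0
```

>>> step_arm([
  [5,45,0,0,0,0,-1],
  [5,45,0,0,0,0,-1],
  [5,45,0,0,0,0,-1],
  [6,45,0,0,0,0,-1],
  [0,0,0,0,0,0,-1],
])

```text
clock: 33.95
tcp_pos: [0.7027, 0.082, 0.2327]
orientation: [-0.0, 0.706, 0.708, -0.0]
wrist_force: [1.0, -1.5, -0.9]
finger_gap: 0.0002
grip_force: 0.0
```

>>> step_arm([
  [0,0,0,0,0,0,-1],
])

```text
clock: 34.05
tcp_pos: [0.7029, 0.0774, 0.2326]
orientation: [0.0, 0.708, 0.706, -0.001]
wrist_force: [-0.6, -0.2, -0.2]
finger_gap: 0.0002
grip_force: 0.0
```

>>> step_arm([
  [4,-2,0,0,0,0,-1],
  [0,0,-45,0,0,0,-1],
  [0,0,-44,0,0,0,-1],
  [0,0,0,0,0,0,-1],
  [-10,0.5,0,0,0,0,-1],
])

```text
clock: 34.55
tcp_pos: [0.6973, 0.0731, 0.1429]
orientation: [-0.001, 0.71, 0.705, -0.001]
wrist_force: [0.6, -0.3, 1.4]
finger_gap: -0.0002
grip_force: 0.0
```

>>> step_arm([
  [-6,2.5,0,0,0,0,-1],
  [-5.5,2,0,0,0,0,-1],
  [-6.5,1.5,0,0,0,0,-1],
  [-7,0,0,0,0,0,-1],
  [-7,-0.5,0,0,0,0,-1],
])

```text
clock: 35.05
tcp_pos: [0.6656, 0.081, 0.1447]
orientation: [0.001, 0.708, 0.706, 0.001]
wrist_force: [2.4, 0.5, 0.9]
finger_gap: 0.0001
grip_force: 1.1
```

>>> step_arm([
  [-7.5,-1.5,0,0,0,0,-1],
  [-7,-3,0,0,0,0,-1],
  [-6.5,-4,0,0,0,0,-1],
  [-6.5,-5.5,0,0,0,0,-1],
  [-5.5,-6,0,0,0,0,-1],
])

```text
clock: 35.55
tcp_pos: [0.6318, 0.0607, 0.1437]
orientation: [-0.0, 0.709, 0.706, 0.0]
wrist_force: [2.2, 1.2, -0.6]
finger_gap: 0.0003
grip_force: 1.1
```

>>> step_arm([
  [-4.5,-7.5,0,0,0,0,-1],
  [-3,-8,0,0,0,0,-1],
  [0,-1.5,0,0,0,0,-1],
  [0,0,0,0,0,0,-1],
  [0,0,0,0,0,0,-1],
])

```text
clock: 36.05
tcp_pos: [0.6245, 0.0454, 0.1437]
orientation: [-0.002, 0.708, 0.706, 0.001]
wrist_force: [2.0, 8.2, 0.4]
finger_gap: 0.0001
grip_force: 4.0
```

>>> step_arm([
  [0,15,0,0,0,0,-1],
  [0,0,45,0,0,0,-1],
  [0,0,45,0,0,0,-1],
  [-25,-30,24,0,0,0,-1],
  [-25,-30,24,0,0,0,-1],
])

```text
clock: 36.55
tcp_pos: [0.5745, -0.0013, 0.283]
orientation: [0.0, 0.708, 0.706, -0.0]
wrist_force: [0.3, -1.4, 0.7]
finger_gap: 0.0002
grip_force: 0.0
```

>>> step_arm([
  [-25,-35,24,0,0,0,-1],
  [-25,-35,24,0,0,0,-1],
  [-25,-35,24,0,0,0,-1],
  [0,0,0,0,0,0,-1],
  [0,0,0,0,0,0,-1],
])

```text
clock: 37.05
tcp_pos: [0.4994, -0.1071, 0.3545]
orientation: [0.001, 0.71, 0.705, 0.0]
wrist_force: [0.1, 0.7, -0.6]
finger_gap: -0.0003
grip_force: 0.0
```

```bash
python3 - <<'E'
from h import *
from path import *
w=read_camera("wrist"); W=cloud(w)
m=(abs(W[...,2]-.159)<.006)&(abs(W[...,0]-.65)<.09)&(abs(W[...,1]-.05)<.08)
p=W[m][:,:2]*1000
r=cv2.minAreaRect(p.astype(np.float32)); d=np.array(r[0])-HL; print(r,"lock",np.arctan2(d@Y,-d@X))
m=(abs(W[...,2]-.175)<.006)&(abs(W[...,0]-.64)<.09)&(abs(W[...,1]+.14)<.09)
p=W[m][:,:2]*1000; r=cv2.minAreaRect(p.astype(np.float32)); d=np.array(r[0])-HC; print(r,"crank",np.arctan2(d@X,-d@Y))
s=read_camera("side")["image"][...,::-1][120:240,180:380]
cv2.imwrite("pics/fin.png",np.hstack([cv2.resize(w["image"][...,::-1],(400,300)),cv2.resize(s,(400,300))]))
print(get_state()["wrist_force"],get_state()["tcp_pos"])
E
```

```text
((623.7045288085938, 26.2917537689209), (50.09449768066406, 14.82858657836914), 0.27876758575439453) lock -0.024344699232766467
((637.623779296875, -192.9336700439453), (28.6686954498291, 14.77713680267334), 89.29106903076172) crank 0.02971734404563427
[0.63052085 0.47098083 0.80137865] [ 0.49981633 -0.10569345  0.3529836 ]
```

View pics/fin.png

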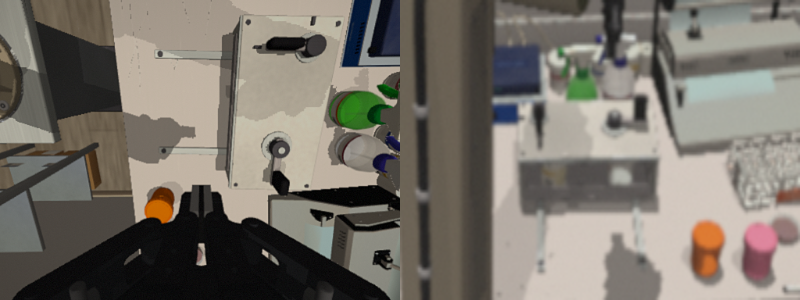

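The lock reads about 0 rad and the crank about 0.03 rad. Both jars show inside the hood at (557,172) and (622,175) in the right panel, and the arm is clear. Handing in.

```bash
python3 -c "
from workcell import *
print(hand_in())"
```

```text
the job is handed in; nothing more can be done
None
```

I put both jars (there were only two) upright in the tray, wound it home under the hood, closed the lock, and handed the job in at about 37 s; the hand-in call gave no verdict. My last camera check read the crank at about 0.03 rad and the lock at about 0 rad.

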